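# Turn a gender key end for end in the scraping jig and clamp the sliding stop against it

## Robot

A 6-joint arm with a two-finger parallel gripper is mounted at the origin on the work surface. World frame = base frame: x ahead of the robot, y to its left, z up, the work surface at z = 0. Lengths are in m, angles in rad, forces in N, time in s.
With the tool pointing down it reaches from about 0.275 to 0.875 m from the base axis. Payload 12.5 kg.
Tool frame: the origin (TCP) lies at the very end of the fingers, on their centre line; the grasp point (between the pads) lies behind it (arm.pinch_z is the z of the grasp point in the tool frame, in m); z points along the fingers, y is the line along which they close (so a half turn about z gives the same grasp; the last joint's range is limited). The gripper opens to 85 mm and grips with 20 to 120 N. Pads are 22 mm wide; open, the fingers measure 114 mm over their backs; the gripper's body (76 mm by 85 mm) begins 54 mm behind the grasp point. The pads swing forward as they close: fully open they stand 13 mm farther back than shut.
Start: joints at [1.188, 0.351, 1.652, -0, 1.139, -0.085], TCP at [0.161, 0.526, 0.231] pointing down, gripper open.
Joint ranges: [-2.75, 2.75], [-0.79, 2.1], [0.01, 2.65], [-1.57, 4.71], [0.07, 3.14], [-2.87, 2.87]. Speed limits (rad/s): [2.22, 2.22, 2.79, 3.14, 3.14, 3.14].

## Interface

Orientations are given as a unit quaternion [x, y, z, w].
In Python, from plant import arm gives the robot as it stands.
- The arm moves only by the tool play_rows, never from a script. Its argument "series" is a list of rows, each a list of 3 entries, a list of its own where there are three numbers: the shift along the tool's x, y, z in cm, then the turn, a rotation vector about the tool's x, y, z in rad, then the finger opening in cm, from 0 to 8.54. A call has 1 to 10 rows; each row shifts and turns the commanded pose from where the row before left it, along the tool's axes as they then stand; what a row does not reach is not made up. A row lasts 1/10 s, in which the tool goes at most 50 mm and 8.59 degrees, less where a joint would pass 70% of its speed; a pose out of reach is approached as far as the arm can. A call is refused whole if a number of a shift passes 5 or a number of a turn 0.15, either way. A call with a gripper value outside its range is refused whole. The fingers move at their own pace and stop on an object; "newtons" is the grip in N (left out, the last holds). Time passes only in rows, so rows that do not move let the fingers close. It gives the time, the measured TCP pose, the force, the opening and the grip force at its end, in the units of the state.
- arm.observe(): the state, without advancing time (a new reading comes with each control period).
- arm.capture(name): name is "side" or "top" or "wrist"; returns the picture (400x640x3 uint8, red, green, blue); there is no depth.
- arm.camera_params(name): a dict with "vertical_fov" (degrees; the focal length in pixels is half the picture's height over the tangent of half this angle, whatever the lens; pixels are square), "cx", "cy" (the principal point, pixels), "R" (3x3) and "t" (3): a world point X has camera coordinates R X + t. Camera axes: x right, y down, z forward; pixel columns grow to the right and rows downward; lengths in m; the calibration is good to about 2 mm. A picture is of the moment at which its call begins: read the wrist's pose just before it. camera_params takes no time and is no camera call; for the wrist camera it gives the pose at the moment of the call.
- arm.sign_off(): hands the job in; it is judged then, once.
The state is a dict: "time_s": time; "qpos": joint angles; "qvel": joint speeds; "effort": joint torques, N m; "eef_pos": TCP position; "eef_rot": TCP orientation; "ft_force": force on the tool from outside, world axes, zero at the start; "wrist_torque": the same for the moment, N m; "finger_gap": finger opening in m; "grasp_force": force on a finger pad.
Only numpy, scipy, OpenCV 4.12 (cv2) and the standard library are available. Lean on these libraries where they do the work, as an engineer would, in place of code of your own. Each camera call takes 0.05 s, during which the arm holds its last target. There are 200 camera calls.

## Task

One end of the bronze key in the scraping jig is done: slacken the stop's clamp knob, turn the key end for end and lay it back flat on its two cork rests, in line with the rail, with its square-cut end against the bent steel bracket. Push the sliding stop up so that its sprung buffer is clearly pressed in by the rounded end, holding the key against the bracket, and while it presses turn the knob clockwise until it is really tight, clearly tighter than you found it, so that the stop stays put and keeps pressing when you let go. Leave the other things on the board and table where they are.

Things in the scene. Friction and masses are not known exactly. Their poses are not given: they have to be found in the camera images.
- board: The jig's dark palm-wood board, 260 x 430 x 20 mm, fixed. Origin: centre of its underside; y along its length. The jig line (bracket, rests, key, rail, stop) runs along y at board x = +20 mm, bracket at the -y end. Two cork rests, 60 mm across, 12 mm wide, tops 40 mm above the table, at board y = -137 and -33 mm; bare board between. Scraper and whetstone lie on its -x side.
- bracket_face (a point): Middle of the bent steel bracket's upright face that meets the key, at the height of the rests' tops (40 mm); board axes, +y points from the bracket along the jig line to the stop. The plate is 70 mm wide, 6 mm thick, its top 25 mm above this point.
- key: Loose bronze gender key, a flat bar 160 mm long (y axis), 40 mm wide, 10 mm thick with a 2 mm ridge along the top, about 0.45 kg. Its -y end is cut square, its +y end is a half round of radius 20 mm. Origin: centre of its underside. At the start its round end is at the bracket.
- key_square (a point): Middle of the key's square-cut end, at its underside (80 mm from the key's origin along -y).
- key_round (a point): Tip of the key's rounded end, at its underside (80 mm from the origin along +y).
- stop (a joint): Travel in m of the sliding stop on its rail: 0 at the far end, up to 0.085 towards the bracket (board -y). The stop is a dark steel block 64 x 70 x 48 mm, underside 37 mm and top 85 mm above the table, with a sprung rubber-faced buffer on its bracket side. Slides easily (2 N) when the knob is slack; clamped at the start.
- buffer_face (a point): Middle of the buffer's rubber face (50 mm wide, 26 mm tall) that meets the key, 49 mm above the table; board axes. It stands 22 mm off the block on two pins; a spring of about 4 N per mm lets it go back up to 6 mm, which shows as this point nearing the knob's axis (57 mm away when free).
- buffer: The buffer plate itself, 50 x 8 x 26 mm; origin at the lower middle of its rubber face.
- knob_grip (a point): Grip point on the clamp knob's vertical axis, 113 mm above the table, on the middle of the stop. Knob: pale wooden wing 66 mm long (point x), 15 mm thick (point y), 90 to 128 mm above the table. Clockwise from above tightens. Always stiff (0.4 N m slack), 0.6 N m or more when really tight; stays put. The rail is worn towards the bracket, so it bites later there: 1.5 to 2.5 rad from slack.
- shoe: Clamp shoe hidden inside the stop, pushed down on the rail by the knob's screw: it cannot be reached, and only its pressing on the rail matters.
- rail: The steel rail under the stop, 36 mm wide, 210 mm long, fixed on the board, its top about 35 mm above the table.
- scraper: Bystander: steel scraper with a wooden handle, 180 mm, lying on the board.
- whetstone: Bystander: round brown whetstone, 76 mm across, 22 mm high, on the board.
- mallet: Bystander: brass-capped mallet, 220 mm, on the table to the left.
- tuned_key: Bystander: another bronze key of the same shape, on the table to the right, not in the jig.
- shell_bowl: Bystander: coconut-shell bowl, 110 mm across, far right.
- oil_jar: Bystander: amber oil jar, 110 mm tall, right.
There are look-alikes about, which are no part of the job. What is shaped like the key but purple is not meant.

How it is judged:
By the outcome, as a careful person would: the job done as asked, in the order asked, and still so for the second after the job is handed in, with the robot touching nothing.
It also fails if it takes over 67 s, if anything falls off the work surface, if the arm or the gripper's body presses on something with over 40 N, if the wrist force passes 120 N, or if a joint passes its speed limit or range.

## Working session

There is one attempt and no reset: what is moved stays moved. The work goes in short steps, Python scripts to look and compute and a tool call to move; the robot and the scene stay as the last step left them, time stands still between calls to the robot, and variables do not carry over. Pictures are saved under pics/ and viewed, at most 10 in all, crops included, and the job is handed in when it is done.

Besides the shell and the picture viewer there is one more tool, called after "Request:" as name(argument=value, ...), one argument or row to a line, values as JSON. play_rows: Moves the arm, as the interface text tells. Its arguments: {"type":"object","properties":{"series":{"type":"array"},"newtons":{"type":"number"}},"required":["series"]}

```bash
ls; mkdir -p pics
python3 - <<'E'
from plant import arm
import cv2
o=arm.observe();print(o['eef_pos'],o['eef_rot'],o['finger_gap'],arm.pinch_z,o['time_s'])
for n in("top","side"):
    cv2.imwrite(f"pics/{n}0.png",arm.capture(n)[:,:,::-1]);print(n,arm.camera_params(n))
E
```

```text
pics
[0.16123355 0.52547826 0.23072232] [ 1.48353282e-01  9.88934242e-01 -5.92115144e-04 -1.37636715e-04] 0.08537128403574461 -0.0187 0.0
top {'vertical_fov': 46.21690953566788, 'cx': 315.3165255258583, 'cy': 206.06983759628065, 'R': array([[ 0.13114467, -0.9913492 ,  0.00527557],
       [-0.97042995, -0.12946145, -0.20372883],
       [ 0.20264939,  0.02159838, -0.97901314]]), 't': array([-0.1078898 ,  0.49488714,  1.37879644])}
side {'vertical_fov': 42.55927046342212, 'cx': 326.71485834697046, 'cy': 201.15667305524283, 'R': array([[ 0.97765503, -0.2097292 , -0.01429371],
       [-0.13403246, -0.56952341, -0.81097373],
       [ 0.16194427,  0.79476836, -0.58490794]]), 't': array([-0.47852481,  0.11173038,  1.4615483 ])}
```

View pics/top0.png

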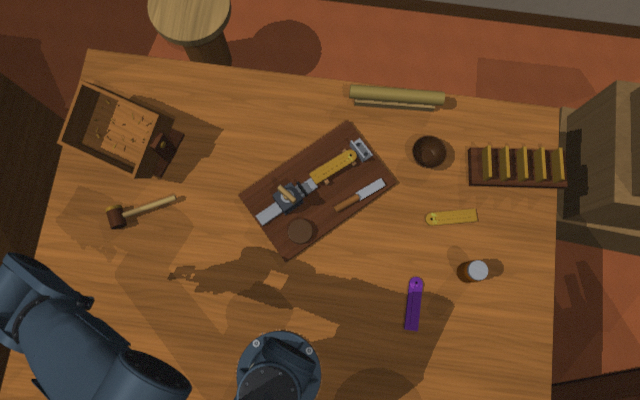

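View pics/side0.png

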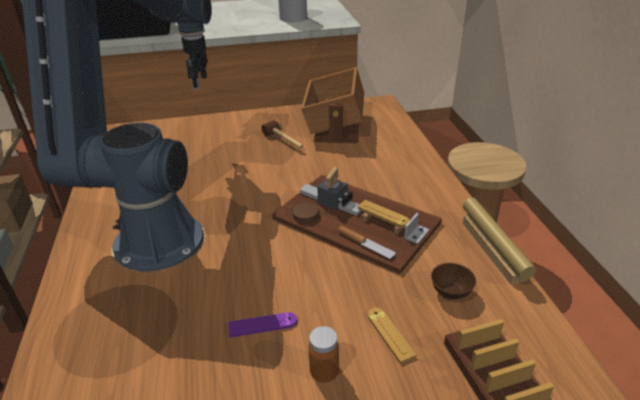

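The top view shows the board with corners near (349,122), (399,183), (287,260) and (240,199). There are three key-like bars:
- A gold bar in the jig at (333,170).
- A gold bar on the table at (452,217), which is the tuned_key.
- A purple bar at (414,305), the decoy.

The one in the jig is meant, because it lies on the rests between the bracket (361,149) and the stop (288,197). I'll confirm this in a crop.

```bash
cat > h.py <<'E'
import numpy as np, cv2
from plant import arm
from scipy.spatial.transform import Rotation as Ro
def ray(p,uv,z,h=400):
    f=h/2/np.tan(np.radians(p['vertical_fov'])/2)
    uv=np.atleast_2d(uv).astype(float)
    d=np.c_[(uv[:,0]-p['cx'])/f,(uv[:,1]-p['cy'])/f,np.ones(len(uv))]@p['R']
    c=-p['R'].T@p['t']
    return c+d*((z-c[2])/d[:,2])[:,None]
def proj(p,X,h=400):
    f=h/2/np.tan(np.radians(p['vertical_fov'])/2)
    c=np.atleast_2d(X)@p['R'].T+p['t']
    return np.c_[c[:,0]/c[:,2]*f+p['cx'],c[:,1]/c[:,2]*f+p['cy']]
def tool(dX,rot=None):  # world shift (m) -> tool axes cm
    r=Ro.from_quat(arm.observe()['eef_rot']) if rot is None else rot
    return r.inv().apply(dX)*100
E
python3 - <<'E'
from h import *
p=arm.camera_params("top")
c=ray(p,[(349,122),(399,183),(287,260),(240,199)],.02);print(c.round(3),c.mean(0))
print([np.linalg.norm(c[i]-c[i-1]).round(3) for i in range(4)])
d=(c[2]+c[3]-c[0]-c[1]);print("y dir ang",np.arctan2(d[1],d[0]))
im=cv2.imread("pics/top0.png");cv2.imwrite("pics/c0.png",cv2.resize(im[110:270,230:410],None,fx=3.7,fy=3.7,interpolation=cv2.INTER_CUBIC))
print("key ends",ray(p,[(310,183),(356,155)],.05),"knob",ray(p,[(287,193)],.128))
pw=arm.camera_params("wrist");r=Ro.from_quat(arm.observe()['eef_rot']);print("wristcam in tool",r.inv().apply(-pw['R'].T@pw['t']-arm.observe()['eef_pos']),pw['R']@r.as_matrix(),pw['vertical_fov'])
print(r.as_matrix().round(3))
E
```

```text
[[ 0.802 -0.113  0.02 ]
 [ 0.62  -0.293  0.02 ]
 [ 0.334  0.022  0.02 ]
 [ 0.502  0.195  0.02 ]] [ 0.56437815 -0.04704367  0.02      ]
[np.float64(0.429), np.float64(0.256), np.float64(0.426), np.float64(0.242)]
y dir ang 2.3247418298636564
key ends [[ 0.57494191 -0.01596128  0.05      ]
 [ 0.68351796 -0.14643269  0.05      ]] knob [[0.5164124  0.04298957 0.128     ]]
wristcam in tool [ 0.07773895 -0.00046973 -0.14301831] [[-8.14632043e-04  9.99999339e-01  8.11240953e-04]
 [-9.52326515e-01 -5.28302491e-04 -3.05080201e-01]
 [-3.05079571e-01 -1.02109438e-03  9.52326316e-01]] 58.05478473547901
[[-0.956  0.293 -0.   ]
 [ 0.293  0.956 -0.001]
 [ 0.    -0.001 -1.   ]]
```

View pics/c0.png

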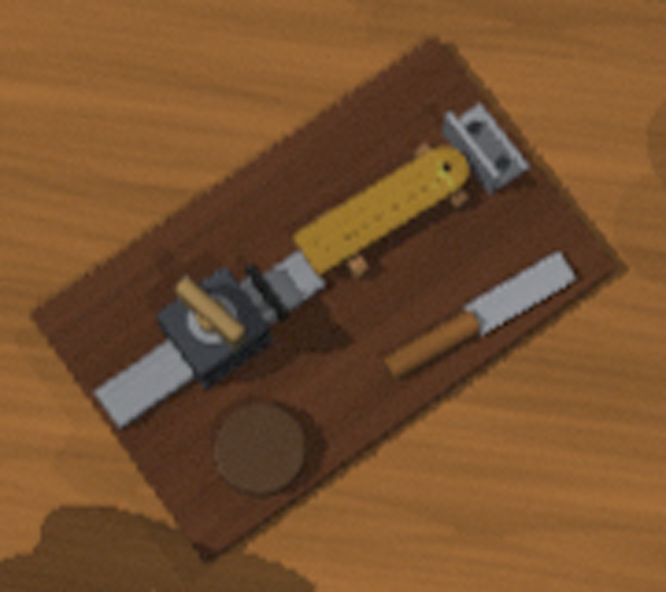

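The crop confirms it: the gold key lies on the rests with its round, holed end at the bracket. The knob wing lies across the rail. I'll move to a view pose over the jig.

Request:
play_rows(
  series=[
    [[-3.8,-2.84,-0.5],[0,0,0],8.5],
    [[-3.8,-2.84,-0.5],[0,0,0],8.5],
    [[-3.8,-2.84,-0.5],[0,0,0],8.5],
    [[-3.8,-2.84,-0.5],[0,0,0],8.5],
    [[-3.8,-2.84,-0.5],[0,0,0],8.5],
    [[-3.8,-2.84,-0.5],[0,0,0],8.5],
    [[-3.8,-2.84,-0.5],[0,0,0],8.5],
    [[-3.8,-2.84,-0.5],[0,0,0],8.5],
    [[-3.8,-2.84,-0.5],[0,0,0],8.5],
    [[-3.8,-2.84,-0.5],[0,0,0],8.5],
  ],
)

```text
time_s: 1.1
eef_pos: [0.442, 0.1409, 0.2815]
eef_rot: [0.148, 0.989, 0.0, -0.0]
ft_force: [0.2, 0.2, 0.1]
finger_gap: 0.085
grasp_force: 0.0
```

Request:
play_rows(
  series=[
    [[-3.8,-2.84,-0.5],[0,0,0],8.5],
    [[-3.8,-2.84,-0.5],[0,0,0],8.5],
    [[-3.8,-2.84,-0.5],[0,0,0],8.5],
    [[-3.8,-2.84,-0.5],[0,0,0],8.5],
    [[0,0,0],[0,0,0.149],8.5],
    [[0,0,0],[0,0,0.149],8.5],
    [[0,0,0],[0,0,0.149],8.5],
    [[0,0,0],[0,0,0.149],8.5],
    [[0,0,0],[0,0,0.149],8.5],
    [[0,0,0],[0,0,0.149],8.5],
  ],
)

```text
time_s: 2.1
eef_pos: [0.5531, -0.0104, 0.3009]
eef_rot: [0.564, 0.826, -0.0, -0.0]
ft_force: [0.5, 0.6, 0.0]
finger_gap: 0.0854
grasp_force: 0.0
```

Request:
play_rows(
  series=[
    [[0,0,0],[0,0,0.149],8.5],
    [[0,0,0],[0,0,0.149],8.5],
    [[0,0,0],[0,0,0.149],8.5],
    [[0,0,0],[0,0,0.149],8.5],
    [[0,0,0],[0,0,0.149],8.5],
    [[0,0,0],[0,0,0.149],8.5],
    [[0,0,0],[0,0,0.149],8.5],
    [[0,0,0],[0,0,0.149],8.5],
    [[0,0,0],[0,0,0],8.5],
  ],
)

```text
time_s: 3.0
eef_pos: [0.5531, -0.0104, 0.301]
eef_rot: [0.929, 0.369, -0.0, -0.0]
ft_force: [-0.3, -0.4, -0.4]
finger_gap: 0.0853
grasp_force: 0.0
```

Run:
```python
from h import *
import pickle
o=arm.observe();p=arm.camera_params("wrist");im=arm.capture("wrist")[:,:,::-1]
cv2.imwrite("pics/w1.png",im);pickle.dump(p,open("w1.pkl","wb"))
print(o['eef_pos'],Ro.from_quat(o['eef_rot']).as_matrix().round(3),o['qpos'].round(2) if hasattr(o['qpos'],'round') else o['qpos'],o['time_s'])
```

```text
[ 0.55310749 -0.01038945  0.30098   ] [[ 0.728  0.686 -0.001]
 [ 0.686 -0.728  0.   ]
 [-0.    -0.    -1.   ]] [-0.1   0.29  1.55 -0.    1.29  0.71] 3.0
```

View pics/w1.png

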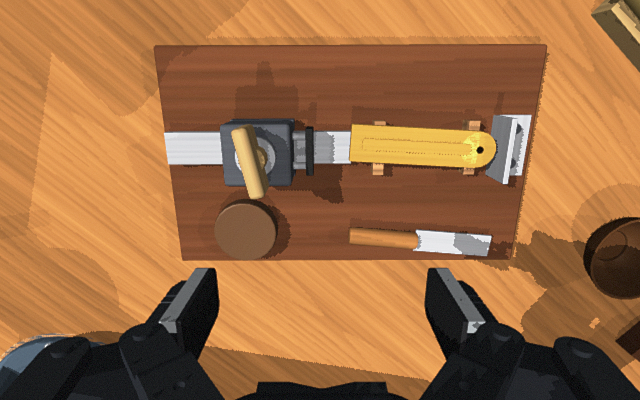

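The wrist view shows the board with corners near (155,45), (547,44) and (183,260). The key spans (351..497, 147), the wing runs from (240,127) to (257,197), and the bracket plate is at (497..530, 150). The buffer is at (309,151). Next I'll get numbers from colour masks.

Run:
```python
from h import *
import pickle
p=pickle.load(open("w1.pkl","rb"));im=cv2.imread("pics/w1.png");hsv=cv2.cvtColor(im,cv2.COLOR_BGR2HSV)
# board frame from edges at z=.02
b=ray(p,[(155,45),(547,44),(183,260)],.02);d=b[0]-b[1];print("board corners",b.round(4),"len",np.linalg.norm(d),np.linalg.norm(b[2]-b[0]),"ydir",np.arctan2(d[1],d[0]))
def comp(m,x0,x1,y0,y1):
    w=np.zeros_like(m);w[y0:y1,x0:x1]=m[y0:y1,x0:x1]
    n,l,s,c=cv2.connectedComponentsWithStats(w);k=1+np.argmax(s[1:,4]);return (l==k).astype(np.uint8)
def box(m,z):
    c=max(cv2.findContours(m,cv2.RETR_EXTERNAL,cv2.CHAIN_APPROX_NONE)[0],key=cv2.contourArea).reshape(-1,2)
    w=ray(p,c,z)[:,:2];return cv2.minAreaRect((w*1000).astype(np.float32))
key=cv2.inRange(hsv,(18,120,90),(32,255,255));km=comp(key,340,505,110,185)
wing=cv2.inRange(hsv,(12,50,130),(28,200,255));wm=comp(wing,215,285,110,205)
for n,m,z in(("key",km,.05),("wing",wm,.127)): print(n,m.sum(),box(m,z),cv2.boundingRect(m))
ys=[(492,1),]
g=cv2.inRange(hsv,(0,0,120),(180,60,255));
# plate top front edge; print row segments of bracket
for r in(120,135,165,178):
    print(r,[tuple(int(v) for v in hsv[r,x]) for x in range(484,534,3)])
vis=im.copy();vis[km>0]=(0,255,0);vis[wm>0]=(255,0,0)
cv2.imwrite("pics/v1.png",cv2.resize(vis[100:210,210:540],None,fx=2.4,fy=2.4,interpolation=cv2.INTER_NEAREST))
```

```text
board corners [[ 0.5168  0.2027  0.02  ]
 [ 0.8085 -0.106   0.02  ]
 [ 0.3283  0.0257  0.02  ]] len 0.4247602538644879 0.25864017857524374 ydir 2.32775913061578
key 5253 ((639.77001953125, -81.47111511230469), (41.25822448730469, 160.23158264160156), 40.00020980834961) (349, 124, 147, 44)
wing 1080 ((515.5311279296875, 45.221466064453125), (65.10565185546875, 14.24145221710205), 55.34828186035156) (231, 128, 32, 71)
120 [(11, 162, 112), (10, 158, 134), (10, 153, 133), (110, 12, 128), (113, 8, 126), (120, 6, 120), (90, 4, 121), (120, 6, 124), (100, 6, 119), (113, 8, 126), (120, 3, 239), (110, 3, 219), (113, 4, 233), (120, 5, 225), (130, 3, 222), (114, 5, 236), (10, 176, 138)]
135 [(21, 167, 240), (21, 165, 236), (17, 144, 193), (116, 17, 122), (120, 2, 121), (110, 6, 122), (100, 6, 127), (110, 6, 120), (105, 5, 112), (110, 3, 240), (120, 4, 231), (120, 5, 157), (90, 2, 151), (111, 11, 164), (120, 4, 234), (10, 171, 149), (15, 163, 139)]
165 [(17, 169, 142), (107, 40, 58), (135, 13, 80), (130, 6, 120), (128, 8, 124), (140, 6, 118), (120, 2, 118), (110, 7, 212), (135, 2, 228), (114, 17, 74), (113, 24, 86), (113, 7, 153), (100, 3, 231), (6, 55, 125), (12, 150, 109), (14, 159, 231), (15, 159, 236)]
178 [(10, 158, 126), (11, 162, 126), (10, 170, 126), (165, 4, 117), (128, 8, 124), (110, 7, 115), (100, 6, 126), (110, 3, 234), (9, 11, 158), (10, 164, 81), (11, 173, 81), (10, 156, 129), (10, 157, 130), (10, 157, 114), (14, 159, 152), (15, 156, 238), (15, 160, 235)]
```

View pics/v1.png

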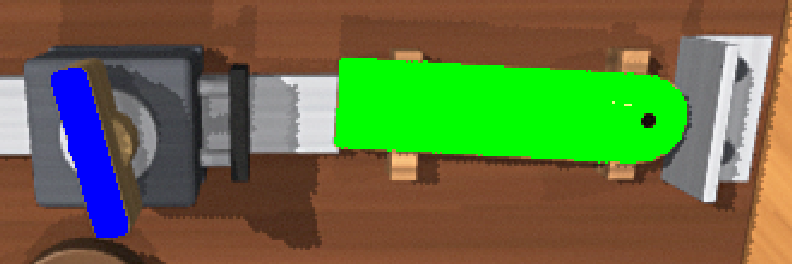

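```bash
cat >> h.py <<'E'
A=2.327;by=np.array([np.cos(A),np.sin(A)]);bx=np.array([np.sin(A),-np.cos(A)]);C=np.array([.5684,-.0402])
def B(w): w=np.atleast_2d(w)[:,:2]-C; return np.c_[w@bx,w@by]
def W(b): b=np.atleast_2d(b); return C+b[:,:1]*bx+b[:,1:]*by
E
python3 - <<'E'
from h import *
import pickle
p=pickle.load(open("w1.pkl","rb"))
q=lambda uv,z:B(ray(p,uv,z)).round(4).tolist()
print("bracket top edge",q([(516.7,117.5),(503.3,183)],.065))
print("rail edges",q([(167,133),(350,132),(170,164),(350,164)],.035))
print("rests L end/ R end",q([(380,122),(380,175),(475,121),(469,175)],.04))
print("buffer top", q([(306.5,127),(306.5,175),(313,127),(313,175)],.062))
print("block top", q([(221,125),(291,121),(224,186),(291,185)],.085))
print("knob,key",B([[.5155,.0452],[.6398,-.0815]]))
E
```

```text
bracket top edge [[0.0556, -0.1689], [-0.014, -0.1658]]
rail edges [[0.0365, 0.2053], [0.0374, -0.0003], [0.0011, 0.2066], [0.0008, -0.0012]]
rests L end/ R end [[0.0488, -0.0327], [-0.011, -0.0356], [0.0497, -0.137], [-0.0111, -0.1379]]
buffer top [[0.0459, 0.0473], [-0.0055, 0.048], [0.0459, 0.0405], [-0.0055, 0.0409]]
block top [[0.0505, 0.1301], [0.0542, 0.0614], [-0.0115, 0.1324], [-0.0105, 0.0632]]
knob,key [[ 0.02011657  0.09842202]
 [ 0.02360105 -0.07903569]]
```

Request:
play_rows(
  series=[
    [[0,0,0],[0,0,-0.105],8.5],
    [[0,0,0],[0,0,-0.105],8.5],
    [[1.2,-3.1,2],[0,0,0],6],
    [[1.2,-3.1,2],[0,0,0],6],
    [[0,0,4],[0,0,0],5],
    [[0,0,4],[0,0,0],5],
    [[0,0,4],[0,0,0],5],
    [[0,0,3],[0,0,0],5],
    [[0,0,1.6],[0,0,0],5],
    [[0,0,0],[0,0,0],5],
  ],
  newtons=60,
)

```text
time_s: 4.05
eef_pos: [0.5145, 0.0445, 0.0933]
eef_rot: [0.884, 0.467, -0.002, -0.001]
ft_force: [-0.6, -0.2, 0.5]
finger_gap: 0.0502
grasp_force: 0.0
```

Run:
```python
from h import *
o=arm.observe();print(o['eef_pos'],B(o['eef_pos']),Ro.from_quat(o['eef_rot']).as_matrix().round(3)[:,0],o['qpos'],o['ft_force'],o['wrist_torque'])
im=arm.capture("wrist")[:,:,::-1];cv2.imwrite("pics/w2.png",im)
```

```text
[0.51451667 0.04451602 0.0932554 ] [[0.01893193 0.09859919]] [ 0.564  0.826 -0.002] [-3.87159202e-03  4.84400213e-01  1.84873095e+00  3.99323976e-05
  8.12630946e-01  5.95062832e-01] [-0.56524582 -0.22015422  0.49051248] [0.00889737 0.03191878 0.04489879]
```

View pics/w2.png

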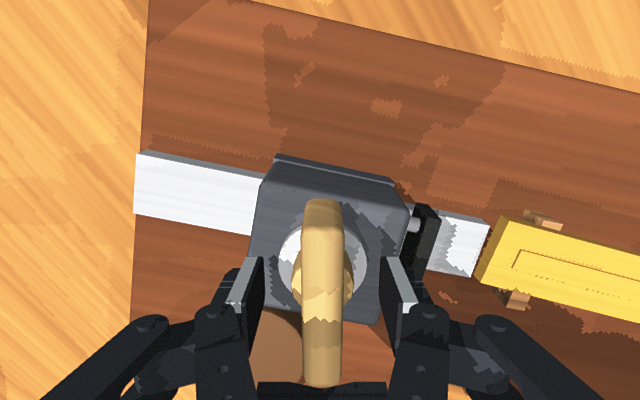

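The wing sits squarely between the pads, at (322,300). I'll close on it and slacken counter-clockwise.

Request:
play_rows(
  series=[
    [[0,0,0],[0,0,0],0.5],
    [[0,0,0],[0,0,0],0.5],
    [[0,0,0],[0,0,0],0.5],
    [[0,0,0],[0,0,0],0.5],
    [[0,0,0],[0,0,0],0.5],
    [[0,0,0],[0,0,-0.05],0.5],
    [[0,0,0],[0,0,-0.1],0.5],
    [[0,0,0],[0,0,-0.1],0.5],
  ],
  newtons=70,
)

```text
time_s: 4.9
eef_pos: [0.5162, 0.0445, 0.0965]
eef_rot: [0.819, 0.574, 0.001, 0.0]
ft_force: [-2.1, 0.0, 6.3]
finger_gap: 0.0141
grasp_force: 68.3
```

Run:
```python
from plant import arm
o=arm.observe();print(o['wrist_torque'],o['ft_force'],o['qpos'],o['grasp_force'])
```

```text
[-0.01096748  0.4236927  -0.37389253] [-2.13932858  0.01947093  6.25294334] [-3.94377875e-03  4.79212385e-01  1.84659607e+00  3.11169560e-04
  8.14344432e-01  3.45064280e-01] 68.30253481864929
```

Request:
play_rows(
  series=[
    [[0,0,0],[0,0,-0.12],0.5],
    [[0,0,0],[0,0,-0.12],0.5],
    [[0,0,0],[0,0,-0.12],0.5],
    [[0,0,0],[0,0,-0.12],0.5],
    [[0,0,0],[0,0,-0.12],0.5],
    [[0,0,0],[0,0,-0.12],0.5],
  ],
)

```text
time_s: 5.5
eef_pos: [0.5163, 0.0446, 0.0965]
eef_rot: [0.564, 0.826, 0.001, 0.001]
ft_force: [-2.3, 0.5, 4.4]
finger_gap: 0.0144
grasp_force: 68.2
```

Run:
```python
from plant import arm
o=arm.observe();print(o['wrist_torque'],o['ft_force'],o['qpos'],o['grasp_force'])
```

```text
[ 0.08066233  0.31713727 -0.43458496] [-2.34077316  0.50384364  4.44749263] [-3.92733415e-03  4.79321537e-01  1.84641745e+00  4.22594386e-04
  8.14208160e-01 -3.75840914e-01] 68.18841218948364
```

Request:
play_rows(
  series=[
    [[0,0,0],[0,0,-0.12],0.5],
    [[0,0,0],[0,0,-0.12],0.5],
    [[0,0,0],[0,0,-0.12],0.5],
    [[0,0,0],[0,0,-0.12],0.5],
    [[0,0,0],[0,0,-0.12],0.5],
    [[0,0,0],[0,0,0],0.5],
  ],
)

```text
time_s: 6.1
eef_pos: [0.5164, 0.0446, 0.0966]
eef_rot: [0.295, 0.955, 0.0, 0.001]
ft_force: [-0.9, 1.5, 5.1]
finger_gap: 0.0145
grasp_force: 68.3
```

Run:
```python
from h import *
o=arm.observe();print(o['wrist_torque'],o['ft_force'],o['qpos'],o['grasp_force'],o['eef_pos'],B(o['eef_pos']))
r=Ro.from_quat(o['eef_rot']);x=r.as_matrix()[:,0];print("yaw",np.arctan2(x[1],x[0]))
print("1cm to bracket, tool cm",tool(np.r_[-by*.01,0]))
```

```text
[0.31804422 0.28470767 0.40557337] [-0.89109375  1.53830761  5.12180761] [-3.78156352e-03  4.79308477e-01  1.84637765e+00  3.04057609e-04
  8.14033051e-01 -9.75537645e-01] 68.28999280929565 [0.51637706 0.04460617 0.09656064] [[0.02034712 0.09738823]]
yaw 2.542342977372174
1cm to bracket, tool cm [-0.97690217 -0.21368405  0.00113043]
```

Request:
play_rows(
  series=[
    [[-0.3,-0.07,0],[0,0,0],0.5],
    [[-0.3,-0.07,0],[0,0,0],0.5],
    [[-0.4,-0.09,0],[0,0,0],0.5],
    [[0,0,0],[0,0,0],0.5],
  ],
)

```text
time_s: 6.5
eef_pos: [0.5238, 0.0368, 0.0966]
eef_rot: [0.297, 0.955, 0.0, 0.001]
ft_force: [0.8, -1.9, 7.0]
finger_gap: 0.0139
grasp_force: 68.8
```

Run:
```python
from h import *
o=arm.observe();print(o['wrist_torque'],o['ft_force'],o['qpos'],o['grasp_force'],o['eef_pos'],B(o['eef_pos']))
```

```text
[-0.06916433  0.01699745  0.43818602] [ 0.77718198 -1.88007652  6.9924374 ] [-1.84953772e-02  4.88975475e-01  1.82922500e+00 -3.28821657e-04
  8.20627658e-01 -9.86297809e-01] 68.76486539840698 [0.52383871 0.03675452 0.096556  ] [[0.02038754 0.08655666]]
```

It slides with about 2 N, so the clamp is slack. I'll release it and go to the key.

Request:
play_rows(
  series=[
    [[0,0,0],[0,0,0],5],
    [[0,0,0],[0,0,0],5],
    [[0,0,0],[0,0,0],5],
    [[0,0,-4],[0,0,0],5],
    [[0,0,-4],[0,0,0],7],
    [[0,0,-4],[0,0,0],7],
    [[0,0,0],[0,0,0.1345],7],
    [[0,0,0],[0,0,0.1345],7],
    [[-4.13,0.32,0],[0,0,0],7],
    [[-4.13,0.32,0],[0,0,0],7],
  ],
)

```text
time_s: 7.5
eef_pos: [0.5812, -0.0225, 0.2157]
eef_rot: [0.422, 0.907, 0.0, 0.0]
ft_force: [1.1, -0.5, 0.6]
finger_gap: 0.0702
grasp_force: 0.0
```

Request:
play_rows(
  series=[
    [[-4.13,0.32,0],[0,0,0],7],
    [[-4.13,0.32,0],[0,0,0],7],
    [[0,0,4],[0,0,0],7],
    [[0,0,4],[0,0,0],7],
    [[0,0,4],[0,0,0],7],
    [[0,0,0],[0,0,0],7],
    [[0,0,0],[0,0,0],7],
  ],
)

```text
time_s: 8.2
eef_pos: [0.6389, -0.0814, 0.096]
eef_rot: [0.423, 0.906, -0.0, -0.0]
ft_force: [-0.1, -0.7, 0.6]
finger_gap: 0.0701
grasp_force: 0.0
```

Run:
```python
from h import *
o=arm.observe();r=Ro.from_quat(o['eef_rot']);x=r.as_matrix()[:,0];print("yaw",np.arctan2(x[1],x[0]),o['eef_pos'],o['qpos'],o['ft_force'])
p=arm.camera_params("wrist");im=arm.capture("wrist")[:,:,::-1];cv2.imwrite("pics/w3.png",im)
c=proj(p,np.c_[W([[.0236,-.079],[.0195,-.0075],[.0195,-.167],[.0195,.0295]]),[.05,.05,.05,.062]]);print(c.round())
```

```text
yaw 2.2688762671748948 [ 0.63891071 -0.08135377  0.09599946] [-1.98919439e-01  6.71059781e-01  1.49573641e+00  2.61620193e-05
  9.75152859e-01 -8.97014091e-01] [-0.10533314 -0.65290326  0.56586118]
[[323. 231.]
 [307. 100.]
 [325. 359.]
 [300.  15.]]
```

View pics/w3.png

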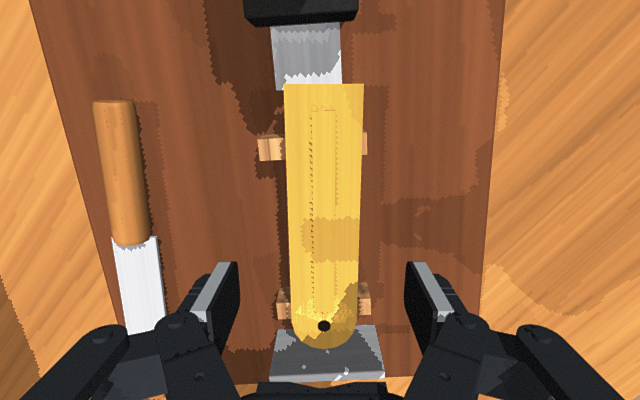

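The view is in line with the key: square end at row 85 (cols 284–364), round tip at about (324,349), and the key centred between the pads. I'll measure the key's centre along the tool, then grasp.

Run:
```python
from h import *
p=arm.camera_params("wrist");w=ray(p,[(284,85),(364,85),(324,349.5)],.05);print(B(w).round(4))
r=Ro.from_quat(arm.observe()['eef_rot']);print(r.inv().apply(w-arm.observe()['eef_pos']).round(4))
```

```text
[[ 0.009  -0.0002]
 [ 0.0491 -0.0025]
 [ 0.02   -0.162 ]]
[[ 0.0779 -0.0191  0.0471]
 [ 0.0779  0.0211  0.0472]
 [-0.083   0.0012  0.0475]]
```

Request:
play_rows(
  series=[
    [[0,0,3],[0,0,0],7],
    [[0,0,2.5],[0,0,0],7],
    [[0,0,1.4],[0,0,0],7],
    [[0,0,0],[0,0,0],7],
    [[0,0,0],[0,0,0],3],
    [[0,0,0],[0,0,0],3],
    [[0,0,0],[0,0,0],3],
    [[0,0,0],[0,0,0],3],
    [[0,0,0],[0,0,0],3],
  ],
  newtons=50,
)

```text
time_s: 9.15
eef_pos: [0.6398, -0.0816, 0.0283]
eef_rot: [0.423, 0.906, 0.0, 0.001]
ft_force: [-0.2, 0.4, 5.6]
finger_gap: 0.0392
grasp_force: 50.5
```

Request:
play_rows(
  series=[
    [[0,0,-1],[0,0,0],3],
    [[0,0,-3],[0,0,0],3],
    [[0,0,-3],[0,0,0],3],
    [[0,0,-2],[0,0,0],3],
    [[0,0,0],[0,0,0.143],3],
    [[0,0,0],[0,0,0.147],3],
    [[0,0,0],[0,0,0.147],3],
    [[0,0,0],[0,0,0.147],3],
    [[0,0,0],[0,0,0.147],3],
    [[0,0,0],[0,0,0.147],3],
  ],
)

```text
time_s: 10.15
eef_pos: [0.6384, -0.0813, 0.1169]
eef_rot: [0.77, 0.638, -0.0, -0.0]
ft_force: [-0.2, -0.3, -5.1]
finger_gap: 0.0388
grasp_force: 52.2
```

Request:
play_rows(
  series=[
    [[0,0,0],[0,0,0.147],3],
    [[0,0,0],[0,0,0.147],3],
    [[0,0,0],[0,0,0.147],3],
    [[0,0,0],[0,0,0.147],3],
    [[0,0,0],[0,0,0.147],3],
    [[0,0,0],[0,0,0.147],3],
    [[0,0,0],[0,0,0.147],3],
    [[0,0,0],[0,0,0.147],3],
    [[0,0,0],[0,0,0.147],3],
    [[0,0,0],[0,0,0.147],3],
  ],
)

```text
time_s: 11.15
eef_pos: [0.6384, -0.0813, 0.1169]
eef_rot: [0.999, -0.043, -0.0, -0.0]
ft_force: [0.3, 0.3, -5.3]
finger_gap: 0.0389
grasp_force: 52.2
```

Request:
play_rows(
  series=[
    [[0,0,0],[0,0,0.147],3],
    [[0,0,0],[0,0,0.147],3],
    [[0,0,0],[0,0,0.147],3],
    [[0,0,0],[0,0,0.147],3],
    [[0,0,0],[0,0,0.147],3],
    [[0,0,0],[0,0,0],3],
    [[0,0,0],[0,0,0],3],
  ],
)

```text
time_s: 11.85
eef_pos: [0.6386, -0.0814, 0.1166]
eef_rot: [0.919, -0.394, -0.0, 0.0]
ft_force: [1.0, -0.7, -5.3]
finger_gap: 0.0389
grasp_force: 52.1
```

Run:
```python
from h import *
o=arm.observe();r=Ro.from_quat(o['eef_rot']);x=r.as_matrix()[:,0];print("yaw",np.arctan2(x[1],x[0]),o['eef_pos'],B(o['eef_pos']),o['ft_force'],o['finger_gap'])
t=np.r_[W([[.0198,-.0864]])[0],o['eef_pos'][2]];print("shift",tool(t-o['eef_pos']))
cv2.imwrite("pics/w4.png",arm.capture("wrist")[:,:,::-1])
```

```text
yaw -0.8097648011523756 [ 0.63856734 -0.08136563  0.11664779] [[ 0.02279655 -0.07809214]] [ 0.99239368 -0.6745528  -5.2864528 ] 0.03886165479753048
shift [ 8.29329933e-01  3.03662565e-01 -2.41728720e-05]
```

View pics/w4.png

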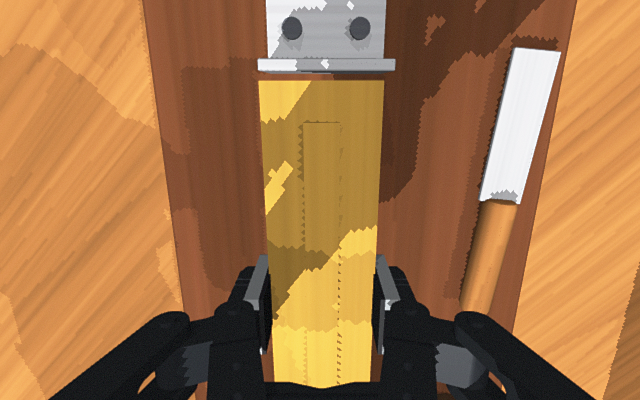

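The key is held ridge up with its square end (row 80) facing the bracket plate (row 65). I'll lower it.

Request:
play_rows(
  series=[
    [[0.73,0.3,0],[0,0,0.005],3],
    [[0,0,2.5],[0,0,0],3],
    [[0,0,2.5],[0,0,0],3],
    [[0,0,2],[0,0,0],3],
    [[0,0,1.2],[0,0,0],3],
    [[0,0,0.5],[0,0,0],3],
    [[0,0,0],[0,0,0],3],
  ],
)

```text
time_s: 12.6
eef_pos: [0.6423, -0.0901, 0.0359]
eef_rot: [0.918, -0.397, 0.001, 0.001]
ft_force: [-28.7, 0.6, 58.4]
finger_gap: 0.039
grasp_force: 63.9
```

Run:
```python
from h import *
o=arm.observe();print(o['eef_pos'],B(o['eef_pos']),o['ft_force'],o['wrist_torque'])
p=arm.camera_params("wrist");cv2.imwrite("pics/w5.png",arm.capture("wrist")[:,:,::-1])
```

```text
[ 0.64227984 -0.09005546  0.03586022] [[ 0.01953454 -0.08696091]] [-28.68735054   0.56969569  58.37355096] [-0.19706469  4.78854282 -0.13430594]
```

View pics/w5.png

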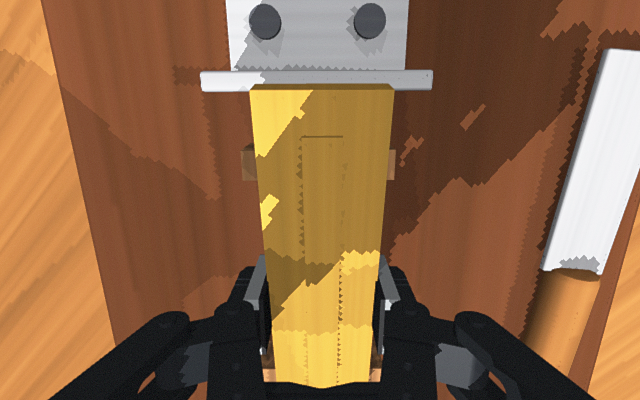

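The force reads 58 N, and the square end looks closer to the camera than it should: 144 px wide, so z ≈ 0.07. It has caught on top of the bracket plate and pitched up in the grip. I'll lift and re-measure.

Request:
play_rows(
  series=[
    [[0,0,-0.8],[0,0,0],3],
    [[0,0,-2],[0,0,0],3],
    [[0,0,-3],[0,0,0],3],
    [[0,0,-2.2],[0,0,0],3],
    [[0,0,0],[0,0,0],3],
    [[0,0,0],[0,0,0],3],
  ],
)

```text
time_s: 13.25
eef_pos: [0.6414, -0.089, 0.1087]
eef_rot: [0.917, -0.398, -0.0, 0.0]
ft_force: [-0.4, -0.8, -4.7]
finger_gap: 0.0392
grasp_force: 57.1
```

Run:
```python
from h import *
import pickle
o=arm.observe();p=arm.camera_params("wrist");im=arm.capture("wrist")[:,:,::-1];cv2.imwrite("pics/w6.png",im)
pickle.dump((o,p),open("w6.pkl","wb"))
s=arm.capture("side")[:,:,::-1];cv2.imwrite("pics/s6.png",s)
print(o['eef_pos'],B(o['eef_pos']),o['ft_force'],o['wrist_torque'],o['finger_gap'])
v=np.vstack([im[0:200,160:480],s[160:360,280:600][:200]]);v=np.hstack([cv2.resize(im[20:220,170:470],(400,267)),cv2.resize(s[180:260,330:450],(400,267))])
cv2.imwrite("pics/v6.png",v)
```

```text
[ 0.641391   -0.0889691   0.10871221] [[ 0.01963338 -0.08556075]] [-0.4122934  -0.83010293 -4.66845705] [-0.05095823  0.0185204   0.00415747] 0.03918515102103356
```

View pics/v6.png

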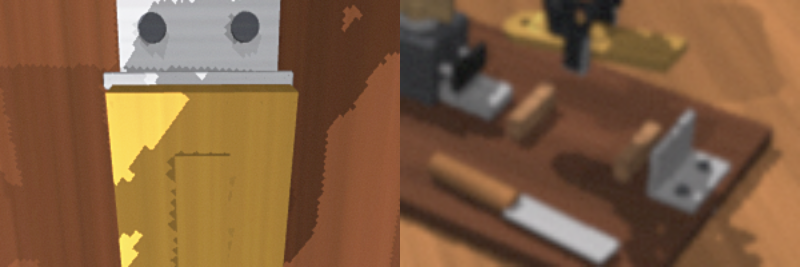

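The left half of the crop shows the key end at about rows 87–89 (cols 249–394) overlapping the plate's front edge at row 83 (cols 248–390). The right half shows the key tilted in the grip with its square end up. I'll compute the pitch and the true bracket position.

Run:
```python
from h import *
import pickle
o,p=pickle.load(open("w6.pkl","rb"));R=Ro.from_quat(o['eef_rot'])
f=200/np.tan(np.radians(p['vertical_fov'])/2)
im=cv2.imread("pics/w6.png");hsv=cv2.cvtColor(im,cv2.COLOR_BGR2HSV)
for c in(280,320,360): print(c,[(r,tuple(map(int,hsv[r,c]))) for r in range(70,96,2)])
def back(uv,d):
    c=np.array([(uv[0]-p['cx'])/f*d,(uv[1]-p['cy'])/f*d,d]);w=p['R'].T@(c-p['t']);return R.inv().apply(w-o['eef_pos'])
for wd in(142,144,146): print(wd,back((321.5,89),f*.04/wd).round(4))
print("bracket",B(ray(p,[(248,83),(390,83)],.065)).round(4))
# w4 pose
o4=np.array([.63857,-.08137,.11665]);R4=Ro.from_euler('z',-.8098)*Ro.from_euler('x',np.pi)
ct=R.inv().apply(-p['R'].T@p['t']-o['eef_pos']);RC=p['R']@R.as_matrix()
p4=dict(p);p4['R']=RC@R4.as_matrix().T;p4['t']=-p4['R']@(o4+R4.apply(ct))
print("w4 bracket",B(ray(p4,[(258,73),(395,71)],.065)).round(4),"key end",R4.inv().apply(ray(p4,[(259,80),(384,80)],.1385)-o4).round(4))
```

```text
280 [(70, (100, 5, 141)), (72, (120, 11, 135)), (74, (100, 4, 176)), (76, (120, 2, 240)), (78, (120, 3, 240)), (80, (105, 2, 241)), (82, (109, 8, 252)), (84, (18, 152, 114)), (86, (20, 169, 113)), (88, (19, 175, 111)), (90, (23, 158, 255)), (92, (23, 157, 249)), (94, (23, 159, 248))]
320 [(70, (105, 11, 140)), (72, (110, 6, 132)), (74, (108, 7, 196)), (76, (120, 2, 242)), (78, (120, 3, 239)), (80, (132, 8, 166)), (82, (120, 6, 168)), (84, (20, 170, 120)), (86, (19, 164, 120)), (88, (19, 165, 122)), (90, (19, 174, 173)), (92, (19, 172, 169)), (94, (19, 172, 172))]
360 [(70, (120, 6, 173)), (72, (120, 6, 170)), (74, (115, 9, 165)), (76, (110, 4, 174)), (78, (120, 6, 169)), (80, (105, 6, 169)), (82, (120, 9, 173)), (84, (19, 188, 118)), (86, (18, 165, 119)), (88, (18, 182, 123)), (90, (19, 167, 173)), (92, (19, 170, 169)), (94, (18, 167, 170))]
142 [ 0.0782  0.0002 -0.0367]
144 [ 0.0782  0.0002 -0.0382]
146 [ 0.0782  0.0002 -0.0396]
bracket [[ 0.0552 -0.166 ]
 [-0.0147 -0.1657]]
w4 bracket [[ 0.0552 -0.1632]
 [-0.0145 -0.1644]] key end [[ 0.0808 -0.0197 -0.0219]
 [ 0.0808  0.0201 -0.0219]]
```

Request:
play_rows(
  series=[
    [[-1.18,0,0],[0,0,0],3],
    [[0,0,0],[0,-0.1,0],3],
    [[0,0,0],[0,-0.1,0],3],
    [[0.4,0,1.96],[0,0,0],3],
    [[0.4,0,1.96],[0,0,0],3],
    [[0.4,0,1.96],[0,0,0],3],
    [[0.3,0,1.47],[0,0,0],3],
    [[0,0,0],[0,0,0],3],
    [[0,0,0],[0,0,0],3],
  ],
)

```text
time_s: 14.25
eef_pos: [0.6336, -0.08, 0.0344]
eef_rot: [0.913, -0.396, -0.092, -0.04]
ft_force: [0.2, 0.5, -5.2]
finger_gap: 0.0391
grasp_force: 57.0
```

Run:
```python
from h import *
o=arm.observe();p=arm.camera_params("wrist");im=arm.capture("wrist")[:,:,::-1];cv2.imwrite("pics/w7.png",im);hsv=cv2.cvtColor(im,cv2.COLOR_BGR2HSV)
R=Ro.from_quat(o['eef_rot']);print(o['eef_pos'],B(o['eef_pos']),R.as_matrix().round(3).tolist(),o['ft_force'],o['wrist_torque'])
# key end & bracket rows along the middle column
for c in(280,320,360): print(c,[(r,int(hsv[r,c,0]),int(hsv[r,c,1]),int(hsv[r,c,2])) for r in range(20,110,3)])
k=cv2.inRange(hsv,(15,140,100),(30,255,255));
for r in (95,100,110): x=np.where(k[r,150:480])[0]+150; print(r,x.min(),x.max())
```

```text
[ 0.63356499 -0.08000013  0.03444027] [[ 0.02009458 -0.07366637]] [[0.669, -0.73, -0.136], [-0.716, -0.683, 0.145], [-0.199, 0.0, -0.98]] [ 0.18139223  0.52918944 -5.24816744] [-0.22289532 -0.21347201 -0.00618505]
280 [(20, 110, 5, 146), (23, 105, 3, 149), (26, 113, 7, 151), (29, 120, 3, 149), (32, 0, 2, 125), (35, 120, 4, 126), (38, 110, 6, 128), (41, 100, 6, 123), (44, 100, 8, 200), (47, 105, 2, 246), (50, 105, 2, 250), (53, 120, 1, 250), (56, 120, 2, 251), (59, 135, 2, 252), (62, 110, 8, 181), (65, 120, 5, 192), (68, 98, 8, 124), (71, 9, 154, 81), (74, 10, 151, 83), (77, 10, 137, 82), (80, 9, 143, 84), (83, 17, 158, 103), (86, 20, 164, 106), (89, 19, 162, 148), (92, 19, 170, 178), (95, 19, 164, 179), (98, 19, 166, 177), (101, 20, 169, 195), (104, 19, 168, 193), (107, 19, 167, 195)]
320 [(20, 110, 5, 144), (23, 105, 3, 147), (26, 110, 10, 151), (29, 102, 8, 150), (32, 130, 6, 126), (35, 138, 10, 126), (38, 110, 6, 129), (41, 120, 8, 125), (44, 120, 3, 187), (47, 105, 8, 189), (50, 105, 5, 187), (53, 108, 7, 189), (56, 114, 7, 189), (59, 132, 7, 191), (62, 114, 7, 193), (65, 120, 7,
[... 203 characters left out ...]
98, 19, 168, 187), (101, 20, 169, 187), (104, 19, 168, 203), (107, 19, 168, 204)]
360 [(20, 128, 5, 187), (23, 114, 8, 156), (26, 113, 7, 154), (29, 110, 5, 150), (32, 105, 8, 129), (35, 150, 4, 127), (38, 98, 8, 130), (41, 120, 6, 125), (44, 113, 5, 194), (47, 108, 7, 190), (50, 120, 7, 190), (53, 108, 7, 175), (56, 120, 4, 188), (59, 105, 8, 192), (62, 120, 5, 193), (65, 113, 6, 185), (68, 0, 24, 86), (71, 10, 156, 90), (74, 11, 153, 95), (77, 11, 151, 93), (80, 10, 151, 93), (83, 19, 165, 111), (86, 19, 169, 110), (89, 19, 166, 171), (92, 19, 165, 182), (95, 19, 170, 182), (98, 19, 163, 185), (101, 19, 168, 181), (104, 20, 168, 200), (107, 19, 171, 200)]
95 249 392
100 250 392
110 251 391
```

Run:
```python
from h import *
p=arm.camera_params("wrist")
print("plate front/back",B(ray(p,[(320,67.5),(320,43)],.065)),"key end top",B(ray(p,[(321,88)],.0563)), "bottom",B(ray(p,[(321,82)],.0463)))
```

```text
plate front/back [[ 0.02004297 -0.16509652]
 [ 0.02000186 -0.17071724]] key end top [[ 0.01983919 -0.15829967]] bottom [[ 0.01984694 -0.15799507]]
```

Request:
play_rows(
  series=[
    [[0.06,0,0.29],[0,0,0],3],
    [[0.03,0,0.15],[0,0,0],3],
    [[0,0,0],[0,0,0],3],
    [[0,0,0],[0,0,0],3],
  ],
  newtons=30,
)

```text
time_s: 14.7
eef_pos: [0.6336, -0.0803, 0.03]
eef_rot: [0.913, -0.396, -0.091, -0.04]
ft_force: [0.5, -0.7, -4.7]
finger_gap: 0.0389
grasp_force: 57.1
```

Run:
```python
from h import *
o=arm.observe();print(o['eef_pos'],B(o['eef_pos']),o['ft_force'],o['wrist_torque'],o['grasp_force'])
```

```text
[ 0.63363158 -0.0802615   0.02996258] [[ 0.01996367 -0.07390219]] [ 0.46563119 -0.74573075 -4.65413838] [-0.17324673 -0.16277078  0.05007422] 57.09093153476715
```

Request:
play_rows(
  series=[
    [[0.02,0,0.1],[0,0,0],3],
    [[0,0,0],[0,0,0],3],
  ],
)

```text
time_s: 14.9
eef_pos: [0.6335, -0.0802, 0.0287]
eef_rot: [0.913, -0.396, -0.092, -0.04]
ft_force: [0.8, 0.8, -5.0]
finger_gap: 0.039
grasp_force: 57.1
```

Request:
play_rows(
  series=[
    [[0.02,0,0.08],[0,0,0],3],
    [[0,0,0],[0,0,0],3],
  ],
)

```text
time_s: 15.1
eef_pos: [0.6335, -0.0803, 0.0278]
eef_rot: [0.913, -0.396, -0.092, -0.04]
ft_force: [-0.1, -0.1, -4.3]
finger_gap: 0.0388
grasp_force: 57.1
```

Request:
play_rows(
  series=[
    [[0.02,0,0.1],[0,0,0],3],
    [[0,0,0],[0,0,0],3],
  ],
)

```text
time_s: 15.3
eef_pos: [0.6336, -0.0802, 0.027]
eef_rot: [0.913, -0.396, -0.092, -0.04]
ft_force: [-0.7, 0.4, -2.1]
finger_gap: 0.0389
grasp_force: 57.4
```

Request:
play_rows(
  series=[
    [[0.01,0,0.05],[0,0,0],3],
    [[0,0,0],[0,0,0],3],
  ],
)

```text
time_s: 15.5
eef_pos: [0.6337, -0.0802, 0.0266]
eef_rot: [0.913, -0.396, -0.091, -0.04]
ft_force: [-2.1, 1.7, -0.6]
finger_gap: 0.039
grasp_force: 57.6
```

Request:
play_rows(
  series=[
    [[0,0,0],[0,0,0],6.5],
    [[0,0,0],[0,0,0],6.5],
    [[0,0,0],[0,0,0],6.5],
    [[0,0,0],[0,0,0],6.5],
    [[-0.4,0,-1.96],[0,0,0],6.5],
    [[-0.8,0,-3.92],[0,0,0],6.5],
    [[-0.8,0,-3.92],[0,0,0],6.5],
    [[-0.8,0,-3.92],[0,0,0],6.5],
    [[0,0,0],[0,0.1,0],6.5],
    [[0,0,0],[0,0.1,0],6.5],
  ],
)

```text
time_s: 16.5
eef_pos: [0.6343, -0.0807, 0.168]
eef_rot: [0.917, -0.398, 0.003, 0.0]
ft_force: [-0.1, 0.5, -0.3]
finger_gap: 0.0651
grasp_force: 0.0
```

Request:
play_rows(
  series=[
    [[-5,0,-2],[0,0,-0.14],6.5],
    [[0,0,-3],[0,0,-0.14],6.5],
    [[0,0,-3],[0,0,-0.14],6.5],
    [[0,0,0],[0,0,-0.14],6.5],
    [[0,0,0],[0,0,-0.14],6.5],
    [[0,0,0],[0,0,-0.14],6.5],
    [[0,0,0],[0,0,-0.14],6.5],
    [[0,0,0],[0,0,-0.14],6.5],
    [[0,0,0],[0,0,-0.14],6.5],
    [[0,0,0],[0,0,-0.14],6.5],
  ],
)

```text
time_s: 17.5
eef_pos: [0.6017, -0.0462, 0.2451]
eef_rot: [0.957, 0.289, 0.0, 0.0]
ft_force: [-0.2, -0.4, 0.4]
finger_gap: 0.0651
grasp_force: 0.0
```

Request:
play_rows(
  series=[
    [[0,0,0],[0,0,-0.14],6.5],
    [[0,0,0],[0,0,0],6.5],
    [[0,0,0],[0,0,0],6.5],
  ],
)

```text
time_s: 17.8
eef_pos: [0.6017, -0.0462, 0.2451]
eef_rot: [0.936, 0.351, 0.0, 0.0]
ft_force: [0.3, -0.1, -1.2]
finger_gap: 0.0647
grasp_force: 0.0
```

```bash
cat >> h.py <<'E'
def seg(im,p):
    hsv=cv2.cvtColor(im,cv2.COLOR_BGR2HSV)
    for n,lo,hi,z,b in(("key",(18,120,90),(32,255,255),.05,(.02,-.08)),("wing",(12,50,130),(28,200,255),.127,None)):
        m=cv2.inRange(hsv,lo,hi);best=None
        for c in cv2.findContours(m,cv2.RETR_EXTERNAL,cv2.CHAIN_APPROX_NONE)[0]:
            if cv2.contourArea(c)<250: continue
            w=B(ray(p,c.reshape(-1,2),z))*1000
            r=cv2.minAreaRect(w.astype(np.float32))
            if -20<r[0][0]<60 and -180<r[0][1]<140: print(n,np.round(r[0],1),np.round(r[1],1),round(r[2],2),"y",w[:,1].min().round(1),w[:,1].max().round(1))
E
python3 - <<'E'
from h import *
o=arm.observe();p=arm.camera_params("wrist");im=arm.capture("wrist")[:,:,::-1].copy();cv2.imwrite("pics/w8.png",im)
x=Ro.from_quat(o['eef_rot']).as_matrix()[:,0];print(o['eef_pos'],B(o['eef_pos']),np.arctan2(x[1],x[0]),o['qpos'],o['time_s'])
seg(im,p)
E
```

```text
[ 0.60174186 -0.04617936  0.24506272] [[ 0.02015158 -0.02722768]] 0.716682094004487 [-1.53716326e-01  4.35260967e-01  1.49120197e+00 -4.61726529e-06
  1.21505077e+00  7.00399516e-01] 17.8
key [ 20.  -78.4] [159.7  41.6] 89.74 y -158.2 1.5
wing [24.8 84.3] [24.6 70.4] 10.05 y 51.2 118.6
wing [ 39.8 -67.6] [ 46.2 123.5] 0.12 y -129.4 -5.9
wing [ -6.9 -33. ] [585.2 324.7] 85.85 y -313.2 270.3
```

Request:
play_rows(
  series=[
    [[-0.14,-3.79,0],[0,0,0],6],
    [[-0.14,-3.79,0],[0,0,0],6],
    [[-0.14,-3.79,0],[0,0,0],6],
    [[0,0,0],[0,0,-0.14],6],
    [[0,0,0],[0,0,-0.14],6],
    [[0,0,0],[0,0,-0.14],6],
    [[0,0,0],[0,0,-0.14],6],
    [[0,0,0],[0,0,-0.14],6],
    [[0,0,0],[0,0,-0.14],6],
    [[0,0,0],[0,0,-0.14],6],
  ],
)

```text
time_s: 18.85
eef_pos: [0.5236, 0.0365, 0.2451]
eef_rot: [0.659, 0.752, 0.0, 0.0]
ft_force: [0.0, 0.1, 0.6]
finger_gap: 0.0598
grasp_force: 0.0
```

Request:
play_rows(
  series=[
    [[0,0,0],[0,0,-0.14],5],
    [[0,0,0],[0,0,-0.14],5],
    [[0,0,0],[0,0,-0.14],5],
    [[0,0,0],[0,0,-0.14],5],
    [[0,0,0],[0,0,-0.14],5],
    [[0,0,0],[0,0,-0.14],5],
    [[0,0,4],[0,0,0],5],
    [[0,0,4],[0,0,0],5],
    [[0,0,2],[0,0,0],5],
    [[0,0,0],[0,0,0],5],
  ],
)

```text
time_s: 19.85
eef_pos: [0.5221, 0.0365, 0.1427]
eef_rot: [0.297, 0.955, -0.001, -0.002]
ft_force: [-0.6, -0.0, -0.2]
finger_gap: 0.0497
grasp_force: 0.0
```

Run:
```python
from h import *
o=arm.observe();p=arm.camera_params("wrist");im=arm.capture("wrist")[:,:,::-1].copy();cv2.imwrite("pics/w9.png",im)
x=Ro.from_quat(o['eef_rot']).as_matrix()[:,0];print(o['eef_pos'],B(o['eef_pos']),np.arctan2(x[1],x[0]),o['qpos'])
print("shift",tool(np.array([.5238,.0368,.0965])-o['eef_pos']))
```

```text
[0.52211725 0.03646994 0.14265298] [[0.01894    0.08753084]] 2.5382069678282124 [-1.92314979e-02  4.18147864e-01  1.79991738e+00  1.72997489e-05
  9.28295776e-01 -9.86657755e-01]
shift [-0.12711134  0.12737928  4.61497582]
```

Request:
play_rows(
  series=[
    [[-0.13,0.13,2.6],[0,0,0],5],
    [[0,0,2],[0,0,0],5],
    [[0,0,0],[0,0,0],5],
    [[0,0,0],[0,0,0],0.5],
    [[0,0,0],[0,0,0],0.5],
    [[0,0,0],[0,0,0],0.5],
    [[0,0,0],[0,0,0],0.5],
    [[0,0,0],[0,0,0],0.5],
  ],
  newtons=80,
)

```text
time_s: 20.7
eef_pos: [0.5254, 0.0361, 0.1009]
eef_rot: [0.296, 0.955, -0.001, 0.0]
ft_force: [-8.1, -6.5, 14.2]
finger_gap: 0.0138
grasp_force: 78.3
```

Request:
play_rows(
  series=[
    [[-0.5,-0.105,0],[0,0,0],0.5],
    [[-0.5,-0.105,0],[0,0,0],0.5],
    [[-0.5,-0.105,0],[0,0,0],0.5],
    [[-0.5,-0.105,0],[0,0,0],0.5],
    [[-0.4,-0.085,0],[0,0,0],0.5],
    [[0,0,0],[0,0,0],0.5],
  ],
)

```text
time_s: 21.3
eef_pos: [0.5427, 0.0179, 0.101]
eef_rot: [0.296, 0.955, -0.001, 0.001]
ft_force: [-7.4, -8.9, 11.9]
finger_gap: 0.0138
grasp_force: 78.2
```

```bash
cat >> h.py <<'E'
def st():
    o=arm.observe();f=np.array(o['ft_force']);x=Ro.from_quat(o['eef_rot']).as_matrix()[:,0]
    print("B",B(o['eef_pos']).round(4),"z",round(o['eef_pos'][2],4),"Fy",(f[:2]@by).round(2),"Fx",(f[:2]@bx).round(2),"Fz",f[2].round(2),"T",np.round(o['wrist_torque'],3),"yaw",np.arctan2(x[1],x[0]).round(3),"q6",round(o['qpos'][5],3),"gap",round(o['finger_gap'],4))
    print("1cm to bracket",tool(np.r_[-by*.01,0]).round(3))
E
python3 -c "from h import *; st()"
```

```text
B [[0.0211 0.0599]] z 0.101 Fy -1.41 Fx -11.49 Fz 11.87 T [-1.394  0.941  0.124] yaw 2.541 q6 -1.021 gap 0.0138
1cm to bracket [-0.977 -0.212  0.002]
```

Request:
play_rows(
  series=[
    [[0.02,-0.1,-0.25],[0,0,0],0.5],
    [[-0.3,-0.065,0],[0,0,0],0.5],
    [[-0.3,-0.065,0],[0,0,0],0.5],
    [[0,0,0],[0,0,0],0.5],
  ],
)

```text
time_s: 21.7
eef_pos: [0.5455, 0.0144, 0.1012]
eef_rot: [0.296, 0.955, 0.0, -0.001]
ft_force: [2.0, 4.1, -13.7]
finger_gap: 0.0134
grasp_force: 81.8
```

```bash
python3 -c "from h import *; st()"
```

```text
B [[0.0208 0.0555]] z 0.1012 Fy 1.6 Fx 4.25 Fz -13.75 T [ 0.709 -0.618  0.159] yaw 2.54 q6 -1.03 gap 0.0134
1cm to bracket [-0.977 -0.212 -0.001]
```

Request:
play_rows(
  series=[
    [[-0.2,-0.04,0],[0,0,0],0.5],
    [[-0.2,-0.04,0],[0,0,0],0.5],
    [[0,0,0],[0,0,0],0.5],
  ],
)

```text
time_s: 22.0
eef_pos: [0.5482, 0.0117, 0.1012]
eef_rot: [0.296, 0.955, 0.0, -0.001]
ft_force: [1.3, 5.1, -12.6]
finger_gap: 0.0139
grasp_force: 81.9
```

```bash
python3 -c "from h import *; st()"
```

```text
B [[0.0209 0.0516]] z 0.1012 Fy 2.83 Fx 4.5 Fz -12.63 T [ 0.967 -0.46   0.195] yaw 2.541 q6 -1.035 gap 0.0139
1cm to bracket [-0.977 -0.212 -0.002]
```

Request:
play_rows(
  series=[
    [[-0.2,-0.02,0.12],[0,0,0],0.5],
    [[0,0,0],[0,0,0],0.5],
  ],
)

```text
time_s: 22.2
eef_pos: [0.5499, 0.01, 0.1011]
eef_rot: [0.296, 0.955, 0.0, -0.0]
ft_force: [-3.3, 2.4, 0.7]
finger_gap: 0.0134
grasp_force: 83.8
```

```bash
python3 -c "from h import *; st()"
```

```text
B [[0.021  0.0493]] z 0.1011 Fy 3.96 Fx -0.77 Fz 0.67 T [0.531 0.455 0.12 ] yaw 2.541 q6 -1.037 gap 0.0134
1cm to bracket [-0.977 -0.212 -0.001]
```

Request:
play_rows(
  series=[
    [[-0.2,-0.04,0],[0,0,0],0.5],
    [[0,0,0],[0,0,0],0.5],
  ],
)

```text
time_s: 22.4
eef_pos: [0.5508, 0.009, 0.1011]
eef_rot: [0.296, 0.955, 0.0, -0.001]
ft_force: [-6.9, 5.4, 2.9]
finger_gap: 0.0135
grasp_force: 84.3
```

```bash
python3 -c "from h import *; st()"
```

```text
B [[0.021  0.0479]] z 0.1011 Fy 8.62 Fx -1.31 Fz 2.92 T [1.101 0.806 0.203] yaw 2.541 q6 -1.04 gap 0.0135
1cm to bracket [-0.977 -0.212 -0.002]
```

Request:
play_rows(
  series=[
    [[-0.2,-0.04,0],[0,0,0],0.5],
    [[0,0,0],[0,0,0],0.5],
  ],
)

```text
time_s: 22.6
eef_pos: [0.5516, 0.0081, 0.101]
eef_rot: [0.296, 0.955, 0.001, -0.002]
ft_force: [-10.6, 9.6, 5.0]
finger_gap: 0.0136
grasp_force: 84.6
```

```bash
python3 -c "from h import *; st()"
```

```text
B [[0.021  0.0466]] z 0.101 Fy 14.25 Fx -1.11 Fz 5.03 T [1.647 1.328 0.085] yaw 2.541 q6 -1.042 gap 0.0136
1cm to bracket [-0.977 -0.212 -0.004]
```

Request:
play_rows(
  series=[
    [[-0.2,-0.04,0],[0,0,0],0.5],
    [[0,0,0],[0,0,0],0.5],
  ],
)

```text
time_s: 22.8
eef_pos: [0.5525, 0.0071, 0.101]
eef_rot: [0.296, 0.955, 0.001, -0.003]
ft_force: [-12.9, 12.7, 6.9]
finger_gap: 0.0136
grasp_force: 85.0
```

```bash
python3 -c "from h import *; st()"
```

```text
B [[0.0209 0.0453]] z 0.101 Fy 18.11 Fx -0.7 Fz 6.86 T [2.275 1.794 0.151] yaw 2.541 q6 -1.044 gap 0.0136
1cm to bracket [-0.977 -0.212 -0.005]
```

Request:
play_rows(
  series=[
    [[0,0,0],[0,0,0.12],0.5],
    [[0,0,0],[0,0,0.12],0.5],
    [[0,0,0],[0,0,0.12],0.5],
    [[0,0,0],[0,0,0.12],0.5],
    [[0,0,0],[0,0,0.12],0.5],
    [[0,0,0],[0,0,0.12],0.5],
    [[0,0,0],[0,0,0.12],0.5],
  ],
)

```text
time_s: 23.5
eef_pos: [0.5511, 0.0063, 0.1009]
eef_rot: [0.661, 0.75, -0.002, -0.003]
ft_force: [-21.7, 7.1, 15.6]
finger_gap: 0.0134
grasp_force: 86.0
```

```bash
python3 -c "from h import *; st()"
```

```text
B [[0.0194 0.0457]] z 0.1009 Fy 20.1 Fx -10.9 Fz 15.58 T [0.947 3.248 0.445] yaw 1.697 q6 -0.2 gap 0.0134
1cm to bracket [-0.808  0.589 -0.006]
```

Request:
play_rows(
  series=[
    [[0,0,0],[0,0,0.12],0.5],
    [[0,0,0],[0,0,0.12],0.5],
    [[0,0,0],[0,0,0.12],0.5],
    [[0,0,0],[0,0,0.12],0.5],
    [[0,0,0],[0,0,0.12],0.5],
  ],
)

```text
time_s: 24.0
eef_pos: [0.5501, 0.0063, 0.1009]
eef_rot: [0.853, 0.521, -0.004, -0.003]
ft_force: [-27.3, 6.1, 19.8]
finger_gap: 0.0137
grasp_force: 86.6
```

```bash
python3 -c "from h import *; st()"
```

```text
B [[0.0186 0.0463]] z 0.1009 Fy 23.17 Fx -15.65 Fz 19.77 T [0.849 4.156 0.465] yaw 1.097 q6 0.4 gap 0.0137
1cm to bracket [-0.334  0.942 -0.008]
```

Request:
play_rows(
  series=[
    [[-0.14,-0.05,-0.17],[0,0,0.05],0.5],
    [[0,0,0],[0,0,0.12],0.5],
    [[0,0,0],[0,0,0.12],0.5],
    [[0,0,0],[0,0,0.12],0.5],
  ],
)

```text
time_s: 24.4
eef_pos: [0.5492, 0.0066, 0.1011]
eef_rot: [0.942, 0.337, -0.004, -0.003]
ft_force: [-17.0, 17.8, -0.2]
finger_gap: 0.0134
grasp_force: 84.1
```

```bash
python3 -c "from h import *; st()"
```

```text
B [[0.0182 0.0473]] z 0.1011 Fy 24.55 Fx -0.16 Fz -0.16 T [2.598 2.581 0.474] yaw 0.687 q6 0.808 gap 0.0134
1cm to bracket [ 0.069  0.998 -0.009]
```

Request:
play_rows(
  series=[
    [[0,0,0],[0,0,0.12],0.5],
    [[0,0,0],[0,0,0.12],0.5],
    [[0,0,0],[0,0,0.12],0.5],
  ],
)

```text
time_s: 24.7
eef_pos: [0.5488, 0.0072, 0.1011]
eef_rot: [0.987, 0.163, -0.005, -0.003]
ft_force: [-19.3, 21.4, 1.9]
finger_gap: 0.0137
grasp_force: 84.4
```

```bash
python3 -c "from h import *; st()"
```

```text
B [[0.0183 0.0479]] z 0.1011 Fy 28.81 Fx 0.63 Fz 1.9 T [3.337 2.955 0.477] yaw 0.327 q6 1.168 gap 0.0137
1cm to bracket [ 0.416  0.909 -0.01 ]
```

Request:
play_rows(
  series=[
    [[-0.04,-0.09,0],[0,0,0.1],0.5],
    [[0,0,0],[0,0,0.1],0.5],
    [[0,0,0],[0,0,0.1],0.5],
  ],
)

```text
time_s: 25.0
eef_pos: [0.5486, 0.0078, 0.1011]
eef_rot: [1.0, 0.014, -0.005, -0.002]
ft_force: [-16.1, 20.8, 0.4]
finger_gap: 0.0134
grasp_force: 84.1
```

```bash
python3 -c "from h import *; st()"
```

```text
B [[0.0186 0.0485]] z 0.1011 Fy 26.18 Fx 2.6 Fz 0.37 T [3.323 2.478 0.476] yaw 0.027 q6 1.468 gap 0.0134
1cm to bracket [ 0.666  0.746 -0.01 ]
```

Request:
play_rows(
  series=[
    [[0,0,0],[0,0,0.1],0.5],
    [[0,0,0],[0,0,0.1],0.5],
    [[0,0,0],[0,0,0.1],0.5],
  ],
)

```text
time_s: 25.3
eef_pos: [0.5486, 0.0084, 0.1011]
eef_rot: [0.991, -0.136, -0.005, -0.002]
ft_force: [-16.1, 26.4, -0.7]
finger_gap: 0.0136
grasp_force: 84.0
```

```bash
python3 -c "from h import *; st()"
```

```text
B [[0.019  0.0489]] z 0.1011 Fy 30.26 Fx 6.37 Fz -0.72 T [4.021 2.368 0.587] yaw -0.273 q6 1.768 gap 0.0136
1cm to bracket [ 0.857  0.516 -0.01 ]
```

Request:
play_rows(
  series=[
    [[-0.06,-0.1,0],[0,0,0.1],0.5],
    [[0,0,0],[0,0,0.1],0.5],
  ],
)

```text
time_s: 25.5
eef_pos: [0.5487, 0.009, 0.1012]
eef_rot: [0.972, -0.234, -0.005, -0.001]
ft_force: [-13.4, 21.1, -2.8]
finger_gap: 0.0136
grasp_force: 83.8
```

```bash
python3 -c "from h import *; st()"
```

```text
B [[0.0194 0.0493]] z 0.1012 Fy 24.53 Fx 4.74 Fz -2.84 T [3.324 2.102 0.575] yaw -0.472 q6 1.97 gap 0.0136
1cm to bracket [ 0.942  0.336 -0.009]
```

Request:
play_rows(
  series=[
    [[0,0,0],[0,0,0.1],0.5],
    [[0,0,0],[0,0,0.1],0.5],
  ],
  newtons=110,
)

```text
time_s: 25.7
eef_pos: [0.5489, 0.0093, 0.1013]
eef_rot: [0.944, -0.33, -0.005, -0.001]
ft_force: [-12.0, 24.2, -2.8]
finger_gap: 0.013
grasp_force: 108.4
```

```bash
python3 -c "from h import *; st()"
```

```text
B [[0.0198 0.0493]] z 0.1013 Fy 25.82 Fx 7.92 Fz -2.77 T [3.818 1.915 0.604] yaw -0.673 q6 2.17 gap 0.013
1cm to bracket [ 0.99   0.141 -0.009]
```

Request:
play_rows(
  series=[
    [[0,0,0],[0,0,0.1],0.5],
    [[0,0,0],[0,0,0.1],0.5],
  ],
)

```text
time_s: 25.9
eef_pos: [0.5491, 0.0094, 0.1014]
eef_rot: [0.907, -0.421, -0.004, 0.0]
ft_force: [-12.6, 26.1, -0.5]
finger_gap: 0.0133
grasp_force: 147.7
```

```bash
python3 -c "from h import *; st()"
```

```text
B [[0.02   0.0493]] z 0.1014 Fy 27.63 Fx 8.8 Fz -0.54 T [4.272 1.972 3.852] yaw -0.868 q6 2.368 gap 0.0133
1cm to bracket [ 0.999 -0.054 -0.008]
```

Request:
play_rows(
  series=[
    [[0,0,0],[0,0,0.1],0.5],
    [[0,0,0],[0,0,0.1],0.5],
    [[0,0,0],[0,0,0.1],0.5],
  ],
)

```text
time_s: 26.2
eef_pos: [0.5498, 0.0088, 0.1017]
eef_rot: [0.837, -0.547, -0.003, 0.002]
ft_force: [-7.9, 21.8, -0.2]
finger_gap: 0.0135
grasp_force: 352.4
```

```bash
python3 -c "from h import *; st()"
```

```text
B [[0.02   0.0484]] z 0.1017 Fy 21.27 Fx 9.15 Fz -0.17 T [4.301 1.944 9.984] yaw -1.157 q6 2.66 gap 0.0135
1cm to bracket [ 0.942 -0.336 -0.004]
```

The knob hit its end: torque jumped well past 0.6 N m. I'll relax the twist before releasing.

Request:
play_rows(
  series=[
    [[0,0,0],[0,0,-0.1],0.5],
    [[0,0,0],[0,0,-0.1],0.5],
  ],
)

```text
time_s: 26.4
eef_pos: [0.5497, 0.0089, 0.1015]
eef_rot: [0.888, -0.46, -0.003, 0.001]
ft_force: [-7.7, 17.9, -4.3]
finger_gap: 0.0133
grasp_force: 189.5
```

```bash
python3 -c "from h import *; st()"
```

```text
B [[0.0201 0.0485]] z 0.1015 Fy 18.31 Fx 6.7 Fz -4.33 T [3.413 1.662 3.768] yaw -0.955 q6 2.457 gap 0.0133
1cm to bracket [ 0.99  -0.14  -0.005]
```

Request:
play_rows(
  series=[
    [[0,0,0],[0,0,-0.11],0.5],
    [[0,0,0],[0,0,0],0.5],
  ],
)

```text
time_s: 26.6
eef_pos: [0.5497, 0.0089, 0.1014]
eef_rot: [0.91, -0.414, -0.004, -0.0]
ft_force: [-8.1, 18.8, -5.6]
finger_gap: 0.0133
grasp_force: 138.9
```

```bash
python3 -c "from h import *; st()"
```

```text
B [[0.0201 0.0485]] z 0.1014 Fy 19.26 Fx 7.01 Fz -5.56 T [3.478 1.624 1.605] yaw -0.853 q6 2.351 gap 0.0133
1cm to bracket [ 0.999 -0.038 -0.007]
```

Request:
play_rows(
  series=[
    [[-0.2,0,0],[0,0,0],0.5],
    [[0,0,0],[0,0,0],0.5],
  ],
  newtons=60,
)

```text
time_s: 26.8
eef_pos: [0.5494, 0.0092, 0.1014]
eef_rot: [0.91, -0.415, -0.002, 0.0]
ft_force: [-2.3, 10.9, -11.0]
finger_gap: 0.013
grasp_force: 139.7
```

```bash
python3 -c "from h import *; st()"
```

```text
B [[0.0201 0.049 ]] z 0.1014 Fy 9.51 Fx 5.85 Fz -10.96 T [2.073 0.815 1.653] yaw -0.856 q6 2.357 gap 0.013
1cm to bracket [ 0.999 -0.041 -0.004]
```

Request:
play_rows(
  series=[
    [[-0.1,0.05,0.08],[0,0,-0.04],0.5],
    [[0,0,0],[0,0,0],0.5],
  ],
)

```text
time_s: 27.0
eef_pos: [0.549, 0.0098, 0.1014]
eef_rot: [0.918, -0.396, -0.001, -0.0]
ft_force: [-2.2, 11.9, -3.1]
finger_gap: 0.0129
grasp_force: 120.2
```

```bash
python3 -c "from h import *; st()"
```

```text
B [[0.0202 0.0497]] z 0.1014 Fy 10.16 Fx 6.6 Fz -3.14 T [2.438 0.67  2.319] yaw -0.814 q6 2.316 gap 0.0129
1cm to bracket [ 1.     0.001 -0.003]
```

Request:
play_rows(
  series=[
    [[0,0,0],[0,0,0],5],
    [[0,0,0],[0,0,0],5],
    [[0,0,0],[0,0,0],5],
    [[0,0,-3],[0,0,0],5],
    [[0,0,-4],[0,0,0],5],
    [[-3,0,-4],[0,0,0],5],
    [[-3,0,-3],[0,0,0],5],
    [[0,0,0],[0,0,0],5],
    [[0,0,0],[0,0,0],5],
  ],
)

```text
time_s: 27.9
eef_pos: [0.5093, 0.0519, 0.242]
eef_rot: [0.917, -0.398, 0.001, -0.0]
ft_force: [0.1, -0.6, -1.0]
finger_gap: 0.0499
grasp_force: 0.0
```

Run:
```python
from h import *
st();p=arm.camera_params("wrist");im=arm.capture("wrist")[:,:,::-1].copy();cv2.imwrite("pics/w10.png",im);seg(im,p);print(arm.observe()['time_s'])
hsv=cv2.cvtColor(im,cv2.COLOR_BGR2HSV)
# sample appearance along the jig line at heights of buffer top (z=.062), dark black plate
for x in(.000,.040):
  ys=np.arange(.034,-.014,-.001);uv=proj(p,np.c_[W(np.c_[np.full(len(ys),x),ys]),np.full(len(ys),.062)]).round().astype(int)
  print(x,[(round(y*1000),int(hsv[v,u,2]),int(hsv[v,u,1])) for y,(u,v) in zip(ys,uv) if 0<=v<400 and 0<=u<640])
```

```text
B [[0.0202 0.1076]] z 0.242 Fy -0.51 Fx -0.28 Fz -0.98 T [-0.012 -0.049 -0.009] yaw -0.819 q6 2.4 gap 0.0499
1cm to bracket [ 1.    -0.004  0.001]
key [20.2 52.6] [82.8 29. ] 89.72 y 11.2 94.0
key [ 19.7 -22.8] [32.8 40.1] 89.71 y -39.3 -6.4
wing [22.3 47.6] [18.  64.6] 4.07 y 15.2 79.7
wing [ 22.5 -11.3] [24.6 40.5] 89.71 y -23.7 1.1
27.95
0.0 [(34, 69, 22), (33, 74, 21), (32, 74, 31), (31, 69, 18), (30, 72, 21), (29, 72, 21), (28, 73, 31), (27, 69, 15), (26, 71, 11), (25, 76, 20), (24, 72, 14), (23, 73, 17), (22, 76, 20), (21, 76, 30), (20, 75, 14), (19, 71, 22), (18, 73, 17), (17, 73, 14), (16, 75, 20), (15, 77, 20), (14, 74, 21), (13, 71, 25), (12, 57, 22), (11, 62, 99), (10, 70, 142), (9, 72, 145), (8, 73, 154), (7, 72, 142), (6, 80, 108), (5, 57, 58), (4, 34, 23), (3, 13, 59), (2, 30, 17), (1, 28, 46), (0, 28, 18), (-1, 26, 20), (-2, 33, 46), (-3, 33, 15), (-4, 34, 15), (-5, 60, 123), (-6, 74, 165), (-7, 76, 161), (-8, 74, 159), (-9, 74, 152), (-10, 75, 153), (-11, 71, 158), (-12, 71, 169), (-13, 73, 157)]
0.04 [(34, 98, 10), (33, 98, 18), (32, 97, 26), (31, 101, 23), (30, 101, 20), (29, 99, 21), (28, 98, 26), (27, 101, 18), (26, 98, 23), (25, 96, 21), (24, 100, 23), (23, 100, 23), (22, 97, 24), (21, 95, 19), (20, 99, 21), (19, 98, 26), (18, 98, 18), (17, 98, 18), (16, 99, 21), (15, 90, 20), (14, 86, 15), (13, 77, 23), (12, 48, 0), (11, 64, 155), (10, 70, 157), (9, 69, 144), (8, 75, 116), (7, 71, 126), (6, 68, 139), (5, 40, 64), (4, 18, 14), (3, 13, 0), (2, 22, 46), (1, 24, 21), (0, 26, 29), (-1, 29, 35), (-2, 46, 11), (-3, 49, 0), (-4, 41, 31), (-5, 114, 154), (-6, 115, 164), (-7, 114, 154), (-8, 116, 147), (-9, 106, 161), (-10, 112, 148), (-11, 111, 156), (-12, 109, 159), (-13, 112, 153)]
```

Run:
```python
from h import *
p=arm.camera_params("wrist")
for y in(.0115,.0125): 
  for x in(0,.04):
    uv=proj(p,np.c_[W([[x,y]]),[[.062]]]);print("block front",B(ray(p,uv,.085)).round(4))
im=cv2.imread("pics/w10.png");hsv=cv2.cvtColor(im,cv2.COLOR_BGR2HSV)
m=cv2.inRange(hsv,(18,120,90),(32,255,255))
t=arm.capture("top")[:,:,::-1].copy();tp=arm.camera_params("top");seg(t,tp)
uv=proj(tp,np.c_[W([[.02,-.165],[.02,-.005],[.02,.0473]]),[.05,.05,.127]]);print(uv.round(1))
```

```text
block front [[0.0014 0.0127]]
block front [[0.0385 0.0127]]
block front [[0.0014 0.0136]]
block front [[0.0385 0.0136]]
key [ 20.4 -87. ] [156.6  42.8] 89.74 y -165.3 -8.7
wing [  7.9 -73.1] [142.   45.3] 89.98 y -144.2 -2.1
[[356.5 151.2]
 [315.  180. ]
 [300.6 183.3]]
```

The stop has held since I let go: the buffer is pressed in about 4 mm, the key's square end is against the bracket face, and the key is in line with the rail. I'm handing in.

```bash
python3 -c "from plant import arm; print(arm.sign_off())"
```

```text
the job is handed in; nothing more can be done
None
```

I turned the key end for end and set it with its square end against the bracket; the buffer is pressed in about 4 mm, the knob is tightened to its end, and the job is handed in at about 28 s. Two hitches: the key's end caught on the bracket top on the first lowering (about 65 N), so I lifted and re-laid it, and the knob briefly took about 10 N m when it hit its end.

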